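# Seat the proud drill and lock the rack

## Robot

A 6-joint arm with a two-finger parallel gripper is mounted at the origin on the work surface. World frame = base frame: x ahead of the robot, y to its left, z up, the work surface at z = 0. Lengths are in mm, angles in degrees, forces in N, time in s.
With the tool pointing down it reaches from about 300 to 850 mm from the base axis. Payload 4.2 kg.
Tool frame: the origin (TCP) lies at the centre of the arm's flange, where the gripper is bolted on; the fingertips stand 191 mm ahead of it and the grasp point (between the pads) lies 172 mm ahead of it; z points along the fingers, x is the direction in which the jaws open and shut, and the axes are right-handed (so a half turn about z gives the same grasp; the last joint's range is limited). The gripper opens to 91 mm and grips with 3 to 60 N. Pads are 32 mm wide; open, the fingers measure 118 mm over their backs; the gripper's body (76 mm by 178 mm) begins 60 mm behind the grasp point.
Start: joints at [-72.479, 18.312, 89.639, -0, 72.044, -1.146], TCP at [184.037, -544.751, 404.776] pointing down, gripper open.
Joint ranges: [-177.97, 177.97], [-48.28, 115.42], [12.27, 149.76], [-77.06, 257.06], [2.81, 150.46], [-146.56, 146.56]. Speed limits (degrees/s): [147.25, 147.25, 180, 180, 180, 180].

## Interface

Orientations are given as [roll, pitch, yaw] about the fixed x, y, z axes, in that order (R = Rz(yaw) Ry(pitch) Rx(roll)).
In Python, from workcell import telemetry, imaging, env gives the robot as it stands. The module is installed in compiled form; this text tells all that it offers.
- The arm moves only by the tool jog_arm, never from a script. Its argument "series" is a list of rows, each a list of 3 entries, a list of its own where there are three numbers: the shift along the world's x, y, z in mm, then the turn, a rotation vector about the world's x, y, z in rad, then the opening, from 0 (shut) to 1 (fully open). In form: [[[x, y, z], [ax, ay, az], jaw], ...]. A call has exactly 5 rows; each row is the pose to reach, as a shift and turn from the pose measured when the call began; what a row does not reach only later rows make up. A row lasts 1/12 s, in which the tool goes at most 41.7 mm and 7.16 degrees, less where a joint would pass 70% of its speed; a pose out of reach is approached as far as the arm can. A call with a gripper value outside its range is refused whole. The fingers move at their own pace and stop on an object; "squeeze" is the grip in N (left out, the last holds). Time passes only in rows, so rows that repeat a pose let the fingers close, or fill a call up. It gives the time, the measured TCP pose, the force and the opening at its end, in the units of the state.
- telemetry.state(): the state, without advancing time (a new reading comes with each control period).
- imaging.grab_frame(name): name is "side" or "top"; returns a dict with "pixels" (480x640x3 uint8, red, green, blue), "fov_y" (degrees; the focal length in pixels is half the picture's height over the tangent of half this angle, whatever the lens; pixels are square), "cx", "cy" (the principal point, pixels), "k1" (the pictures are not rectified: a ray, as slopes to the right and down, at radius r is drawn at 1 + k1 r^2 times it, then the intrinsics apply), "R" (3x3) and "t" (3): a world point X has camera coordinates R X + t. Camera axes: x right, y down, z forward; pixel columns grow to the right and rows downward; lengths in mm; the calibration is good to about 2 mm. A picture is of the moment at which its call begins. There is no depth.
- env.job_done(): hands the job in, once; it reports no verdict.
The state is a dict: "time_s": time; "qpos": joint angles; "qvel": joint speeds; "effort": joint torques, N m; "ee_pos": TCP position; "ee_rot": TCP orientation; "force": force on the tool from outside, world axes, zero at the start; "torque": the same for the moment, N m; "gripper_width": finger opening in mm.
Only numpy, scipy, OpenCV 4.12 (cv2) and the standard library are available. Lean on these libraries where they do the work, as an engineer would, in place of code of your own. Each camera call takes 0.05 s, during which the arm holds its last target.

## Task

One of the six drills in the black rack was left standing higher than the others: with the fingertips press it gently straight down on its head until it is fully home, level with its neighbours. Then push the small steel sliding catch on the rack's front ledge fully across into its keeper, so that the rack is locked. Only press and push, lift nothing; do not touch the other five drills, and do not shift the loose things on the bench.

Things in the scene. Friction and masses are not known exactly. Their poses are not given: they have to be found in the camera images.
- high_drill (a joint): How far the high-standing drill has been pressed down, in m: about 0 (to 0.003) at the start, when its head stands 13 to 16 mm above the other heads, and 0.016 fully home on a hard stop, level with them. Pushing it down takes about 5 N (a dry friction fit, no spring: it stays where it is left); over 40 N is too rough. It could also be drawn up, which is wrong.
- high_drill_top (a point): Centre of the flat top of the high drill's head: a plain steel disc 22 mm in diameter and 12 mm thick on a 12 mm dark shank, the same as on the other five. The six drills stand upright in two rows of three, 50 mm apart both ways; which place is the high one varies. Its top is about 78 mm above the table at the start and 62 mm when home.
- rack: Black plastic rack fixed on a bench plate that is 4 mm thick. Origin on its underside, midway between the six drill places, which lie at x = -25 and +25 mm and y = -50, 0 and +50 mm in its frame (z up). The block reaches from x = -55 to +55, y = -90 to +130 and is 40 mm high; in front of it (-x, on the robot's side) a ledge 20 mm high reaches to x = -113 mm and carries the catch. The rack's place and yaw vary.
- catch (a joint): How far the sliding catch is pushed across, in m: 0 to 0.008 at the start (open), 0.040 fully home against its stop (locked). It slides along the rack's +y axis, with about 2 N of friction and no spring.
- catch_tab_top (a point): Top centre of the catch's upright steel tab: 12 mm thick along rack y (its way of sliding), 22 mm wide along rack x, 26 mm high, its top 50 mm above the table, at rack x = -85 mm. A bolt 8 mm high runs from its +y side towards the keeper, a steel bridge near rack y = +100 mm. On its -y side 45 mm or more of bare ledge are left for the finger that pushes it.
- collet: Loose brass collet with a dark bore, 24 mm in diameter and 20 mm high, standing on the rack's top near rack x = 0, y = +105 mm, origin under its centre. To be left alone.
- chuck_key: Loose T-shaped dark steel chuck key, 80 mm long, lying beside the rack on its -y side. Origin under its middle. To be left alone.
- board: Loose green circuit board 100 x 70 x 4 mm, lying beside the rack on its +y side. Origin under its centre. To be left alone.
- jar: Loose clear jar, 56 mm in diameter and 60 mm high, behind the rack. Origin under its centre. To be left alone.
- brush: Loose hand brush 170 mm long, lying towards the right front of the bench plate. To be left alone.
- drill_1: One of the other five drills (the first), already home: same 22 mm steel head, its flat top 18 mm above this origin, which lies on its axis level with the rack's top. Fixed; to be left untouched.
- drill_2: One of the other five drills (the second), already home: same 22 mm steel head, its flat top 18 mm above this origin, which lies on its axis level with the rack's top. Fixed; to be left untouched.
- drill_3: One of the other five drills (the third), already home: same 22 mm steel head, its flat top 18 mm above this origin, which lies on its axis level with the rack's top. Fixed; to be left untouched.
- drill_4: One of the other five drills (the fourth), already home: same 22 mm steel head, its flat top 18 mm above this origin, which lies on its axis level with the rack's top. Fixed; to be left untouched.
- drill_5: One of the other five drills (the fifth), already home: same 22 mm steel head, its flat top 18 mm above this origin, which lies on its axis level with the rack's top. Fixed; to be left untouched.

How it is judged (in metres and radians):
On the way, in this order (a step that is already met when the one before it is completed fails the run):
1. the high drill is pressed home while the catch is still open (value of joint high_drill above 0.0135 m and value of joint catch below 0.015 m), for 0.2 s.
2. the catch is pushed fully across (value of joint catch above 0.036 m), for 0.2 s.
At the end, for the whole second after the job is handed in: The high drill is home (within 2.5 mm of level with the others), the catch is fully across (within 4 mm of its stop), both at rest, and no loose thing has been moved by more than 15 mm (value of joint high_drill above 0.0135 m and value of joint catch above 0.036 m and velocity of joint high_drill between -0.005 and 0.005 m/s and velocity of joint catch between -0.005 and 0.005 m/s and distance of each of collet, chuck_key, board, jar, brush from where it was at the start of the episode below 0.015 m); the robot touches nothing.
It fails at once if one of the other drills is touched (more than 1.5 N) (contact force between any of drill_1, drill_2, drill_3, drill_4, drill_5 and the fingers above 1.5 N or contact force between any of drill_1, drill_2, drill_3, drill_4, drill_5 and the arm above 1.5 N).
It fails at once if the high drill is pressed roughly (more than 40 N) (contact force between high_drill and the fingers above 40 N or contact force between high_drill and the arm above 40 N).
It fails at once if the high drill is pulled up (value of joint high_drill below -0.004 m).
It fails at once if a loose bystander is moved by more than 15 mm (distance of any of collet, chuck_key, board, jar, brush from where it was at the start of the episode above 0.015 m).
It also fails if it takes over 38 s, if anything falls off the work surface, if the arm or the gripper's body presses on something with over 40 N, if the wrist force passes 120 N, or if a joint passes its speed limit or range.

## Working session

There is one attempt and no reset: what is moved stays moved. The work goes in short steps, Python scripts to look and compute and a tool call to move; the robot and the scene stay as the last step left them, time stands still between calls to the robot, and variables do not carry over. Pictures are saved under pics/ and viewed, and the job is handed in when it is done.

Besides the shell and the picture viewer there is one more tool, called after "Call:" as a command line: name --argument value ..., lists and objects as JSON in quotes. jog_arm: Moves the arm, as the interface text tells. Its arguments: {"type":"object","properties":{"series":{"type":"array"},"squeeze":{"type":"number"}},"required":["series"]}

```bash
mkdir -p pics; cat > h.py <<'E'
import numpy as np, cv2, json
from workcell import telemetry, imaging, env
def grab(n,fn=None):
    f=imaging.grab_frame(n)
    if fn: cv2.imwrite(fn,f["pixels"][:,:,::-1])
    np.save(f"/tmp/{n}.npy",f,allow_pickle=True)
    return f
def load(n): return np.load(f"/tmp/{n}.npy",allow_pickle=True).item()
def K(f):
    F=240/np.tan(np.radians(f["fov_y"])/2); return np.array([[F,0,f["cx"]],[0,F,f["cy"]],[0,0,1.]])
def ray(f,uv):
    k=K(f); d=(np.array(uv,float)-[f["cx"],f["cy"]])/k[0,0]
    s=d.copy()
    for _ in range(30): s=d/(1+f["k1"]*(s@s))
    R=np.array(f["R"]);t=np.array(f["t"]); c=-R.T@t; v=R.T@np.array([s[0],s[1],1]); return c,v/np.linalg.norm(v)
def onz(f,uv,z):
    c,v=ray(f,uv); return c+v*(z-c[2])/v[2]
def proj(f,X):
    p=np.array(f["R"])@np.array(X,float)+np.array(f["t"]); s=p[:2]/p[2]; s=s*(1+f["k1"]*(s@s)); return s*K(f)[0,0]+[f["cx"],f["cy"]]
def tri(a,b):
    A=np.zeros((3,3));B=np.zeros(3)
    for c,v in(a,b):
        M=np.eye(3)-np.outer(v,v);A+=M;B+=M@c
    X=np.linalg.solve(A,B); return X,[np.linalg.norm(np.cross(X-c,v)) for c,v in (a,b)]
E
python3 - <<'E'
from h import *
for n in("side","top"):
    f=grab(n,f"pics/{n}0.png"); print(n,f["fov_y"],f["k1"],f["cx"],f["cy"],-np.array(f["R"]).T@f["t"],np.array(f["R"])[2])
s=telemetry.state();print(s)
E
```

```text
side 57.31262789316196 -0.010431916845825874 324.09981268337606 239.99387345594914 [ 218.11384426 -433.12680782  657.03950315] [ 0.48385158  0.51779389 -0.70553323]
top 47.22569962038514 0.022835109925388015 325.48250185008817 234.70373293484445 [ 456.42340648  -53.03880554 1000.9968966 ] [ 0.14448748 -0.00406082 -0.9894983 ]
{'time_s': 0.1, 'qpos': array([-7.24802552e+01,  1.83466120e+01,  8.97010639e+01,  2.68350642e-04,
        7.20429194e+01, -1.14581497e+00]), 'qvel': array([ 0.08694798, -0.14825213, -0.13462234,  0.03554601,  0.08562251,
        0.00373566]), 'effort': array([-6.51718346e-04, -4.13334918e+01, -2.32509685e+01,  7.27043347e-02,
        4.20929608e-02, -7.20211483e-05]), 'ee_pos': array([ 183.97911601, -544.60306295,  404.0066396 ]), 'ee_rot': array([-1.79997933e+02,  9.05720845e-02, -7.13345215e+01]), 'force': array([-0.45971131,  0.5205827 ,  0.43753852]), 'torque': array([-0.00118718, -0.00751734, -0.01380534]), 'gripper_width': 91.30474750387116}
```

View pics/side0.png

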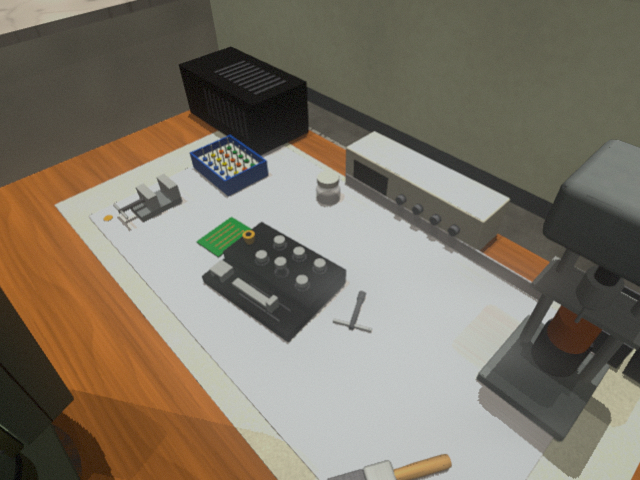

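View pics/top0.png

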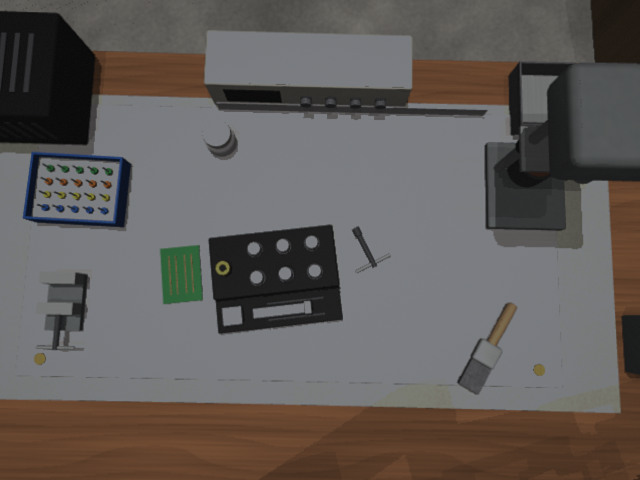

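The side view shows the rack around (275,280). The top view shows it around (275,280) too, with six heads at about (254..315, 242..278), the catch tab near (308,308) and the keeper near (232,316). I'll enlarge both.

```bash
python3 - <<'E'
from h import *
for n,(x0,x1,y0,y1) in dict(side=(190,390,200,350),top=(200,350,220,340)).items():
    p=load(n)["pixels"][y0:y1,x0:x1,::-1]; s=800//(x1-x0) if n=="side" else 5
    p=cv2.convertScaleAbs(p,alpha=1.3)
    cv2.imwrite(f"pics/{n}0z.png",cv2.resize(p,None,fx=s,fy=s,interpolation=cv2.INTER_CUBIC))
E
```

```text
(no output)
```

View pics/side0z.png

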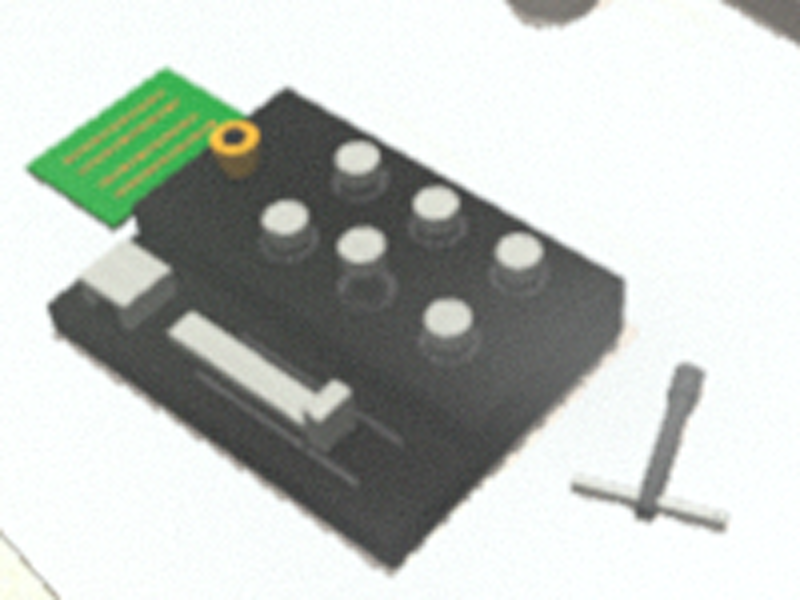

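View pics/top0z.png

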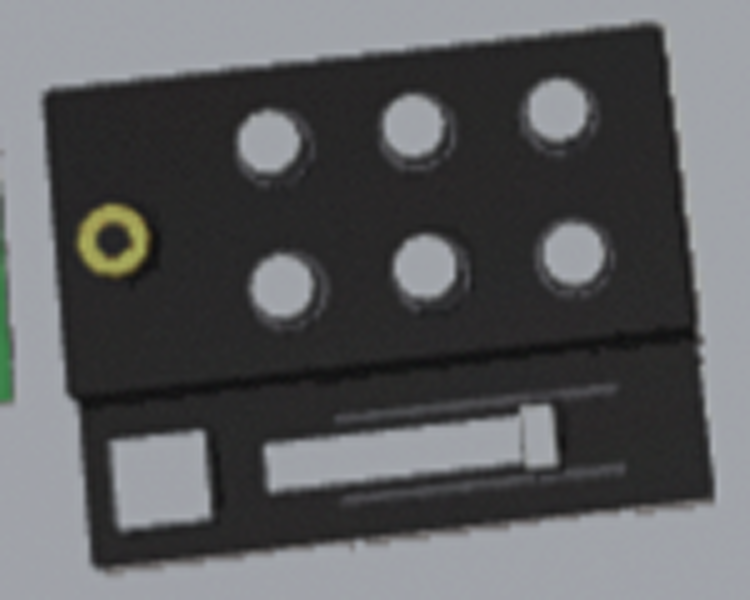

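The high drill is the middle one of the front row. In the side zoom it is at (362,245), with extra shank showing below it. In the top zoom it is at (424,267). Next I'll measure the heads and the tab from both views.

```bash
cat > meas.py <<'E'
from h import *
def blobs(f,roi,thr):
    x0,x1,y0,y1=roi
    g=cv2.cvtColor(f["pixels"][y0:y1,x0:x1],cv2.COLOR_RGB2GRAY); s=6
    g=cv2.resize(g,None,fx=s,fy=s,interpolation=cv2.INTER_CUBIC)
    n,l,st,c=cv2.connectedComponentsWithStats((g>thr).astype(np.uint8))
    return [((c[i]+.5)/s-.5+[x0,y0],st[i,4]/s/s,st[i,2:4]/s) for i in range(1,n) if 15<st[i,4]/s/s<600]
E
python3 - <<'E'
from meas import *
S=load("side");T=load("top")
for n,f,roi,thr in(("side",S,(190,390,200,350),140),("top",T,(200,350,220,340),90)):
    print(n)
    for c,a,w in blobs(f,roi,thr): print(c.round(2),round(a,1),w.round(1))
E
```

```text
side
[247.85 234.31] 28.4 [11.5  7.3]
[278.93 239.  ] 57.2 [10.   7.3]
[298.51 250.4 ] 61.0 [10.8  7.3]
[260.85 253.96] 61.5 [10.5  7.7]
[279.89 260.85] 67.4 [10.8  8. ]
[319.28 262.35] 67.1 [10.8  8.3]
[301.54 279.02] 73.0 [10.8  8.3]
[253.5  292.14] 332.8 [44.2 26.8]
top
[311.06 241.49] 112.3 [12.  12.2]
[282.15 244.69] 112.6 [12.2 12.2]
[253.21 247.91] 113.7 [12.2 12.2]
[222.08 267.48] 90.9 [13.3 13.3]
[314.25 270.24] 114.4 [12.  12.2]
[284.57 272.91] 119.2 [12.2 12.3]
[255.94 276.78] 116.6 [12.2 12.3]
[282.42 309.74] 545.0 [58.3 17.3]
[231.69 315.51] 323.8 [19.7 19.7]
```

```bash
python3 - <<'E'
from meas import *
S=load("side");T=load("top")
s=[(278.93,239),(298.51,250.4),(319.28,262.35),(260.85,253.96),(279.89,260.85),(301.54,279.02)]
t=[(253.21,247.91),(282.15,244.69),(311.06,241.49),(255.94,276.78),(284.57,272.91),(314.25,270.24)]
P=[]
for a,b in zip(s,t):
    X,e=tri(ray(S,a),ray(T,b)); P.append(X); print(X.round(1),np.round(e,1))
X,e=tri(ray(S,(272.2,299.8)),ray(T,(307.6,307.2)));print("tab",X.round(1),np.round(e,1))
P=np.array(P); # rack frame fit, 5 home heads, z=62 on top view
m=np.array([[25,50],[25,0],[25,-50],[-25,50],[-25,0],[-25,-50]],float)
for name,f,uv in(("top",T,t),("side",S,s),("tri",None,None)):
    z=[62]*6; z[4]=77
    W=np.array([onz(f,u,zz)[:2] for u,zz in zip(uv,z)]) if f else P[:,:2]
    mc=m-m.mean(0);wc=W-W.mean(0); U,_,V=np.linalg.svd(mc.T@wc); R=(U@V).T
    o=W.mean(0); print(name,o.round(1),np.degrees(np.arctan2(R[1,0],R[0,0])).round(2),"res",(wc-mc@R.T).round(1).tolist(),"high",W[4].round(1))
    print(" tab pred x=-85 y(-20):",(o+R@[-85,-20]).round(1))
    tt=onz(T,(307.6,307.2),50)[:2]; print(" tab in rack",((tt-o)@R).round(1), "side",((onz(S,(272.2,299.8),50)[:2]-o)@R).round(1))
for f,c in((T,(222.1,267.5)),): print("collet",onz(f,c,60).round(1))
E
```

```text
[567.1  67.2  61.2] [0.5 0.5]
[573.8  17.7  61.2] [0.6 0.6]
[580.6 -31.9  61.5] [0.6 0.6]
[517.5  60.4  61.1] [0.6 0.6]
[524.2  10.8  75.6] [0.6 0.6]
[531.1 -38.8  61.5] [0.7 0.7]
tab [469.1 -29.5  49.4] [0.4 0.4]
top [549.5  13.8] 7.85 res [[-0.0, 0.0], [-0.0, 0.1], [-0.0, -0.0], [0.1, 0.0], [-0.1, -0.0], [0.0, -0.1]] high [524.6  10.4]
 tab pred x=-85 y(-20): [468.  -17.6]
 tab in rack [-85.8 -31.7] side [-85.6 -32.6]
side [548.1  13.9] 7.91 res [[0.1, -0.1], [-0.0, 0.0], [0.1, 0.2], [0.2, -0.0], [-0.4, -0.4], [0.0, 0.2]] high [522.9  10.1]
 tab pred x=-85 y(-20): [466.6 -17.6]
 tab in rack [-84.5 -31.9] side [-84.2 -32.8]
tri [549.1  14.2] 7.81 res [[0.0, 0.0], [0.0, 0.1], [0.0, -0.0], [0.0, 0.0], [-0.1, -0.0], [-0.0, -0.1]] high [524.2  10.8]
 tab pred x=-85 y(-20): [467.6 -17.1]
 tab in rack [-85.4 -32.3] side [-85.2 -33.1]
collet [532.5 118.8  60. ]
```

Both views agree. Rack origin is (549,14) with yaw 7.8°. The high head is at (524.3,10.6) with its top about 76 to 77 mm (neighbours read 61.2 to 61.5, expected 62). The tab is at rack (-85.3,-32). I'll move over the drill with the jaws shut.

Call:
jog_arm --series '[[[20,34,0],[0,0,-0.04],0],[[41,68,0],[0,0,-0.08],0],[[62,102,0],[0,0,-0.12],0],[[82,136,0],[0,0,-0.16],0],[[103,170,0],[0,0,-0.19],0]]' --squeeze 30

```text
time_s: 0.52
ee_pos: [287.3, -372.9, 403.6]
ee_rot: [180.0, 0.1, -82.4]
force: [0.8, -0.2, -0.4]
gripper_width: 60.6
```

Call:
jog_arm --series '[[[20,34,0],[0,0,0],0],[[41,68,0],[0,0,0],0],[[62,102,0],[0,0,0],0],[[82,136,0],[0,0,0],0],[[103,170,0],[0,0,0],0]]'

```text
time_s: 0.93
ee_pos: [390.6, -201.0, 403.5]
ee_rot: [180.0, 0.1, -82.4]
force: [0.6, -0.6, 0.8]
gripper_width: 27.4
```

Call:
jog_arm --series '[[[20,34,0],[0,0,0],0],[[41,68,0],[0,0,0],0],[[62,102,0],[0,0,0],0],[[82,136,0],[0,0,0],0],[[103,170,0],[0,0,0],0]]'

```text
time_s: 1.35
ee_pos: [494.0, -28.9, 403.3]
ee_rot: [179.9, 0.1, -82.4]
force: [-0.0, -0.9, 1.0]
gripper_width: 0.7
```

Call:
jog_arm --series '[[[15,20,0],[0,0,0],0],[[30.3,39.5,0],[0,0,0],0],[[30.3,39.5,-30],[0,0,0],0],[[30.3,39.5,-60],[0,0,0],0],[[30.3,39.5,-85],[0,0,0],0]]'

```text
time_s: 1.77
ee_pos: [524.0, 11.2, 316.4]
ee_rot: [179.8, 0.2, -82.3]
force: [0.9, 0.9, -0.2]
gripper_width: 0.2
```

Call:
jog_arm --series '[[[0,0,-15],[0,0,0],0],[[0,0,-25],[0,0,0],0],[[0,0,-30],[0,0,0],0],[[0,0,-30],[0,0,0],0],[[0,0,-30],[0,0,0],0]]'

```text
time_s: 2.18
ee_pos: [524.4, 11.1, 287.1]
ee_rot: [179.9, 0.1, -82.3]
force: [0.4, -0.6, 0.4]
gripper_width: 0.4
```

```bash
python3 - <<'E'
from meas import *
for n,(x0,x1,y0,y1) in dict(side=(190,390,180,330),top=(200,350,220,340)).items():
    f=grab(n,f"pics/{n}1.png");p=f["pixels"][y0:y1,x0:x1,::-1]; s=4
    cv2.imwrite(f"pics/{n}1z.png",cv2.resize(p,None,fx=s,fy=s,interpolation=cv2.INTER_CUBIC))
s=telemetry.state();print(s["ee_pos"],s["ee_rot"],s["force"],s["time_s"])
E
```

```text
[524.43783014  11.13579434 287.58249719] [ 1.79994320e+02  1.27825897e-01 -8.22981154e+01] [0.04242836 0.18598435 0.02526768] 2.2833
```

View pics/side1z.png

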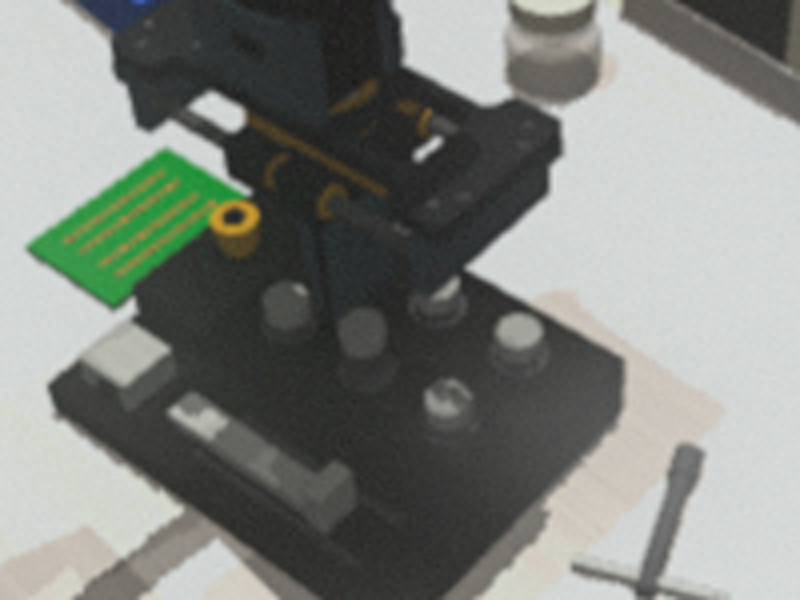

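The shut fingers stand just above the high head, at (362,335) in the zoom, and clear of its neighbours. I'll descend gently.

Call:
jog_arm --series '[[[0,-0.5,-4],[0,0,0],0],[[0,-0.5,-8],[0,0,0],0],[[0,-0.5,-12],[0,0,0],0],[[0,-0.5,-15],[0,0,0],0],[[0,-0.5,-17],[0,0,0],0]]'

```text
time_s: 2.7
ee_pos: [524.3, 10.6, 270.0]
ee_rot: [179.9, 0.1, -82.3]
force: [-0.1, 0.0, -0.7]
gripper_width: 0.2
```

Call:
jog_arm --series '[[[0,0,-1],[0,0,0],0],[[0,0,-2],[0,0,0],0],[[0,0,-3],[0,0,0],0],[[0,0,-4],[0,0,0],0],[[0,0,-5],[0,0,0],0]]'

```text
time_s: 3.12
ee_pos: [524.2, 10.6, 265.4]
ee_rot: [180.0, 0.1, -82.3]
force: [-2.3, -0.2, 4.1]
gripper_width: 0.4
```

Contact at about 4 to 5 N, with the tip at 74.4.

Call:
jog_arm --series '[[[0,0,-1],[0,0,0],0],[[0,0,-2],[0,0,0],0],[[0,0,-3],[0,0,0],0],[[0,0,-4],[0,0,0],0],[[0,0,-5],[0,0,0],0]]'

```text
time_s: 3.53
ee_pos: [524.2, 10.6, 260.4]
ee_rot: [180.0, 0.1, -82.3]
force: [-1.7, 0.4, 4.2]
gripper_width: 0.4
```

Call:
jog_arm --series '[[[0,0,-1],[0,0,0],0],[[0,0,-2],[0,0,0],0],[[0,0,-3],[0,0,0],0],[[0,0,-4],[0,0,0],0],[[0,0,-4.5],[0,0,0],0]]'

```text
time_s: 3.95
ee_pos: [524.2, 10.6, 255.7]
ee_rot: [180.0, 0.1, -82.3]
force: [-1.7, -1.2, 5.5]
gripper_width: 0.1
```

Call:
jog_arm --series '[[[0,0,-0.4],[0,0,0],0],[[0,0,-0.8],[0,0,0],0],[[0,0,-1.2],[0,0,0],0],[[0,0,-1.6],[0,0,0],0],[[0,0,-2],[0,0,0],0]]'

```text
time_s: 4.37
ee_pos: [524.2, 10.7, 253.7]
ee_rot: [180.0, 0.1, -82.3]
force: [-1.5, 0.9, 4.2]
gripper_width: 0.3
```

Call:
jog_arm --series '[[[0,0,-0.2],[0,0,0],0],[[0,0,-0.4],[0,0,0],0],[[0,0,-0.6],[0,0,0],0],[[0,0,-0.8],[0,0,0],0],[[0,0,-0.8],[0,0,0],0]]'

```text
time_s: 4.78
ee_pos: [524.2, 10.7, 253.1]
ee_rot: [180.0, 0.1, -82.3]
force: [-2.1, -1.2, 6.4]
gripper_width: 0.7
```

Call:
jog_arm --series '[[[0,0,-0.2],[0,0,0],0],[[0,0,-0.3],[0,0,0],0],[[0,0,-0.4],[0,0,0],0],[[0,0,-0.5],[0,0,0],0],[[0,0,-0.5],[0,0,0],0]]'

```text
time_s: 5.2
ee_pos: [524.2, 10.6, 253.0]
ee_rot: [180.0, 0.1, -82.3]
force: [-2.4, -1.0, 8.4]
gripper_width: 0.2
```

Call:
jog_arm --series '[[[0,0,-0.2],[0,0,0],0],[[0,0,-0.3],[0,0,0],0],[[0,0,-0.4],[0,0,0],0],[[0,0,-0.4],[0,0,0],0],[[0,0,-0.4],[0,0,0],0]]'

```text
time_s: 5.62
ee_pos: [524.1, 10.6, 253.0]
ee_rot: [180.0, 0.1, -82.3]
force: [-3.2, -0.2, 7.9]
gripper_width: 0.0
```

Call:
jog_arm --series '[[[0,0,-0.4],[0,0,0],0],[[0,0,-0.7],[0,0,0],0],[[0,0,-1.0],[0,0,0],0],[[0,0,-1.2],[0,0,0],0],[[0,0,-1.2],[0,0,0],0]]'

```text
time_s: 6.03
ee_pos: [524.1, 10.6, 253.0]
ee_rot: [-180.0, 0.1, -82.3]
force: [-3.5, 0.6, 12.2]
gripper_width: 0.4
```

It stopped hard with the tip at 62.0 while the force rose to 12 N, so the drill is home. I'll lift off and move over the free ledge beside the catch.

Call:
jog_arm --series '[[[0,0,15],[0,0,0],0],[[0,0,45],[0,0,0],0],[[-12,-17,70],[0,0,0],0],[[-32,-44,70],[0,0,0],0],[[-50.6,-70.5,70],[0,0,0],0]]'

```text
time_s: 6.45
ee_pos: [473.7, -60.3, 324.1]
ee_rot: [-179.8, 0.0, -82.2]
force: [0.6, -0.0, -0.3]
gripper_width: 0.2
```

```bash
python3 - <<'E'
from meas import *
for n,(x0,x1,y0,y1) in dict(side=(190,390,180,330),top=(200,350,220,340)).items():
    f=grab(n,f"pics/{n}2.png");p=f["pixels"][y0:y1,x0:x1,::-1]; s=4
    cv2.imwrite(f"pics/{n}2z.png",cv2.resize(p,None,fx=s,fy=s,interpolation=cv2.INTER_CUBIC))
s=telemetry.state();print(s["ee_pos"],s["ee_rot"],s["force"],s["time_s"])
S=load("side")
for z in (62,77): print(z,(proj(S,(524.3,10.6,z))-[190,180])*4)
E
```

```text
[471.32242643 -61.94728237 322.73042509] [ 1.79911504e+02  8.55680648e-02 -8.24790934e+01] [ 0.64623779  0.32536137 -0.44619336] 6.55
62 [363.96893306 343.54360937]
77 [361.1733385  321.22185443]
```

View pics/side2z.png

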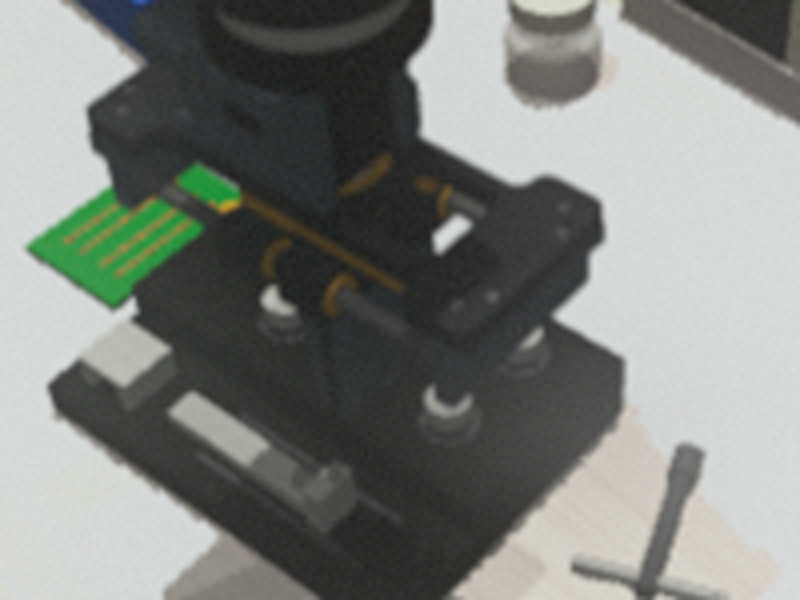

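View pics/top2z.png

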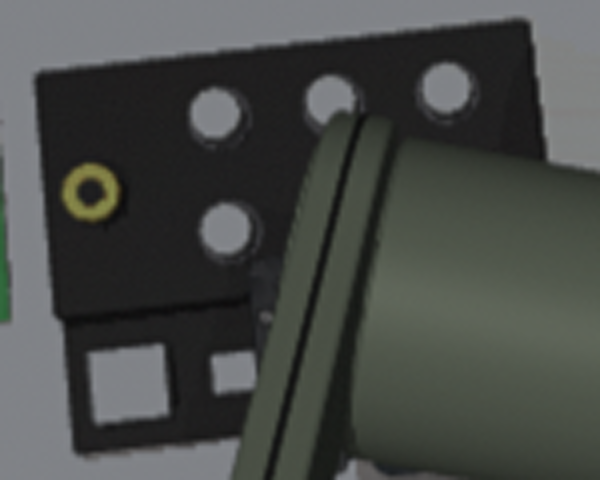

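The arm hides the pressed drill here. The tab and ledge at about (325,495) in the side zoom are unchanged. I'll descend beside the tab and check the drill again from there before pushing.

Call:
jog_arm --series '[[[2,2,-10],[0,0,0],0],[[2,2,-30],[0,0,0],0],[[2,2,-50],[0,0,0],0],[[2,2,-65],[0,0,0],0],[[2,2,-65],[0,0,0],0]]'

```text
time_s: 6.97
ee_pos: [472.8, -59.0, 254.0]
ee_rot: [179.5, 0.2, -82.4]
force: [-0.6, -0.0, -0.2]
gripper_width: 0.8
```

Call:
jog_arm --series '[[[0,0,-8],[0,0,0],0],[[0,0,-16],[0,0,0],0],[[0,0,-24],[0,0,0],0],[[0,0,-30],[0,0,0],0],[[0,0,-30],[0,0,0],0]]'

```text
time_s: 7.38
ee_pos: [472.5, -58.9, 222.9]
ee_rot: [179.4, 0.2, -82.4]
force: [-0.8, -0.2, 0.0]
gripper_width: 0.1
```

```bash
python3 - <<'E'
from meas import *
for n,(x0,x1,y0,y1) in dict(side=(190,390,200,350)).items():
    f=grab(n,f"pics/{n}3.png");p=f["pixels"][y0:y1,x0:x1,::-1]; s=4
    cv2.imwrite(f"pics/{n}3z.png",cv2.resize(p,None,fx=s,fy=s,interpolation=cv2.INTER_CUBIC))
s=telemetry.state();print(s["ee_pos"],s["ee_rot"],s["force"],s["time_s"])
E
```

```text
[472.68336024 -58.96571781 223.49088434] [179.47674572   0.22746839 -82.43125817] [-0.1877309  -0.34317282 -0.04395243] 7.4333
```

View pics/side3z.png

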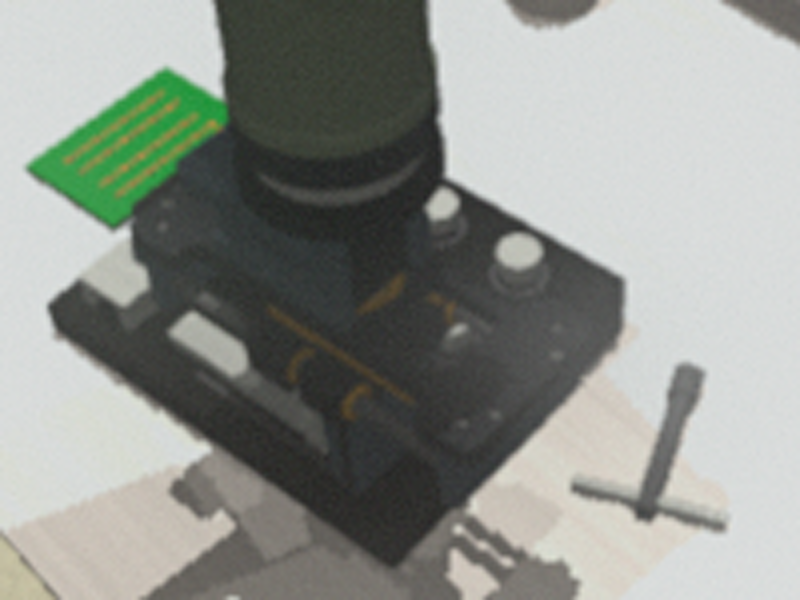

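The shut fingers stand on the -y side of the tab and clear of the key. The drill is still hidden, but the stop evidence is clear. I'll push along rack +y, which is (-0.137, 0.991).

Call:
jog_arm --series '[[[-0.5,4,0],[0,0,0],0],[[-1.0,7,0],[0,0,0],0],[[-1.4,10,0],[0,0,0],0],[[-1.7,12.5,0],[0,0,0],0],[[-2.1,15,0],[0,0,0],0]]'

```text
time_s: 7.85
ee_pos: [470.7, -43.8, 223.8]
ee_rot: [179.5, 0.2, -82.4]
force: [0.4, -2.5, 0.9]
gripper_width: 0.4
```

Call:
jog_arm --series '[[[-0.4,3,0],[0,0,0],0],[[-0.8,6,0],[0,0,0],0],[[-1.2,9,0],[0,0,0],0],[[-1.7,12,0],[0,0,0],0],[[-2.1,15,0],[0,0,0],0]]'

```text
time_s: 8.27
ee_pos: [468.6, -28.5, 223.9]
ee_rot: [179.5, 0.2, -82.4]
force: [-0.9, -1.8, -0.2]
gripper_width: 0.5
```

Call:
jog_arm --series '[[[-0.3,2,0],[0,0,0],0],[[-0.6,4,0],[0,0,0],0],[[-0.8,6,0],[0,0,0],0],[[-1.1,8,0],[0,0,0],0],[[-1.4,10,0],[0,0,0],0]]'

```text
time_s: 8.68
ee_pos: [467.2, -18.4, 224.0]
ee_rot: [179.5, 0.2, -82.4]
force: [0.2, -2.1, -0.2]
gripper_width: 0.2
```

Sliding at about 2 N. I'll continue to the stop.

Call:
jog_arm --series '[[[-0.1,1,0],[0,0,0],0],[[-0.3,2,0],[0,0,0],0],[[-0.4,3,0],[0,0,0],0],[[-0.5,4,0],[0,0,0],0],[[-0.7,5,0],[0,0,0],0]]'

```text
time_s: 9.1
ee_pos: [466.5, -13.3, 224.0]
ee_rot: [179.5, 0.2, -82.4]
force: [-0.4, -1.7, 0.3]
gripper_width: 0.6
```

Call:
jog_arm --series '[[[-0.1,1,0],[0,0,0],0],[[-0.3,2,0],[0,0,0],0],[[-0.4,3,0],[0,0,0],0],[[-0.4,3,0],[0,0,0],0],[[-0.4,3,0],[0,0,0],0]]'

```text
time_s: 9.52
ee_pos: [466.1, -10.1, 224.0]
ee_rot: [179.5, 0.2, -82.4]
force: [-0.7, -0.4, 0.3]
gripper_width: 0.7
```

Call:
jog_arm --series '[[[-0.1,0.8,0],[0,0,0],0],[[-0.2,1.6,0],[0,0,0],0],[[-0.3,2.4,0],[0,0,0],0],[[-0.4,3,0],[0,0,0],0],[[-0.4,3,0],[0,0,0],0]]'

```text
time_s: 9.93
ee_pos: [465.9, -8.5, 224.0]
ee_rot: [179.6, -0.1, -82.2]
force: [-0.6, -11.6, -0.4]
gripper_width: 0.5
```

Call:
jog_arm --series '[[[-0.1,0.5,0],[0,0,0],0],[[-0.1,1,0],[0,0,0],0],[[-0.2,1.5,0],[0,0,0],0],[[-0.3,2,0],[0,0,0],0],[[-0.3,2,0],[0,0,0],0]]'

```text
time_s: 10.35
ee_pos: [465.8, -7.8, 224.1]
ee_rot: [179.6, -0.3, -82.1]
force: [0.6, -12.7, -0.1]
gripper_width: 0.5
```

At the stop with 12 N. I'll back off, lift clear and inspect.

Call:
jog_arm --series '[[[0.7,-5,0],[0,0,0],0],[[2,-15,0],[0,0,0],0],[[2,-15,20],[0,0,0],0],[[2,-15,55],[0,0,0],0],[[2,-15,90],[0,0,0],0]]'

```text
time_s: 10.77
ee_pos: [467.4, -23.1, 314.2]
ee_rot: [179.4, -0.2, -82.1]
force: [0.5, 0.1, 0.5]
gripper_width: 0.2
```

Call:
jog_arm --series '[[[0,0,35],[0,0,0],0],[[-20,-30,60],[0,0,0],0],[[-40,-60,75],[0,0,0],0],[[-60,-90,75],[0,0,0],0],[[-75,-125,75],[0,0,0],0]]'

```text
time_s: 11.18
ee_pos: [390.9, -148.5, 390.5]
ee_rot: [179.5, -0.2, -82.1]
force: [0.4, -1.0, -0.3]
gripper_width: 0.4
```

Call:
jog_arm --series '[[[-20,-30,0],[0,0,0],0],[[-40,-60,0],[0,0,0],0],[[-60,-95,0],[0,0,0],0],[[-80,-130,0],[0,0,0],0],[[-100,-165,0],[0,0,0],0]]'

```text
time_s: 11.6
ee_pos: [289.4, -314.9, 390.7]
ee_rot: [179.6, -0.2, -82.1]
force: [1.1, -0.1, -0.6]
gripper_width: 0.4
```

Call:
jog_arm --series '[[[-15,-35,0],[0,0,0],0],[[-30,-70,0],[0,0,0],0],[[-45,-105,0],[0,0,0],0],[[-60,-140,0],[0,0,0],0],[[-70,-170,0],[0,0,0],0]]'

```text
time_s: 12.02
ee_pos: [217.5, -487.0, 390.5]
ee_rot: [179.6, -0.1, -82.2]
force: [0.9, 0.5, -0.2]
gripper_width: 0.5
```

```bash
python3 - <<'E'
from meas import *
for n,(x0,x1,y0,y1),thr in (("side",(190,390,200,350),140),("top",(200,350,220,340),90)):
    f=grab(n,f"pics/{n}4.png");p=f["pixels"][y0:y1,x0:x1,::-1]; s=4
    cv2.imwrite(f"pics/{n}4z.png",cv2.resize(p,None,fx=s,fy=s,interpolation=cv2.INTER_CUBIC))
    for c,a,w in blobs(f,(x0,x1,y0,y1),thr): print(n,c.round(2),round(a,1),w.round(1))
s=telemetry.state();print(s["ee_pos"],s["force"],s["time_s"])
E
```

```text
side [247.55 233.65] 59.7 [12.3  8.7]
side [278.94 239.  ] 68.3 [10.8  8. ]
side [298.53 250.42] 72.4 [11.3  8.3]
side [199.65 251.5 ] 18.3 [11.2  6.5]
side [260.83 253.99] 72.8 [11.3  8.3]
side [319.29 262.39] 79.6 [11.7  9.2]
side [280.64 266.12] 79.0 [11.3  8.7]
side [301.56 279.05] 85.9 [11.7  9.5]
side [357.53 340.81] 280.1 [49.7 23.7]
top [311.06 241.48] 112.4 [12. 12.]
top [282.16 244.69] 112.8 [12.2 12.2]
top [253.21 247.91] 113.7 [12.2 12.2]
top [222.08 267.48] 91.2 [13.3 13.3]
top [314.26 270.24] 114.5 [12.  12.2]
top [285.14 273.53] 116.8 [12.2 12.5]
top [255.94 276.79] 116.7 [12.2 12.3]
top [266.78 311.53] 449.0 [47.5 16.2]
top [231.67 315.51] 323.4 [19.7 19.7]
[ 217.69972799 -488.66060226  390.12600267] [-0.2210584   1.27226341 -0.63392297] 12.1167
```

View pics/side4z.png

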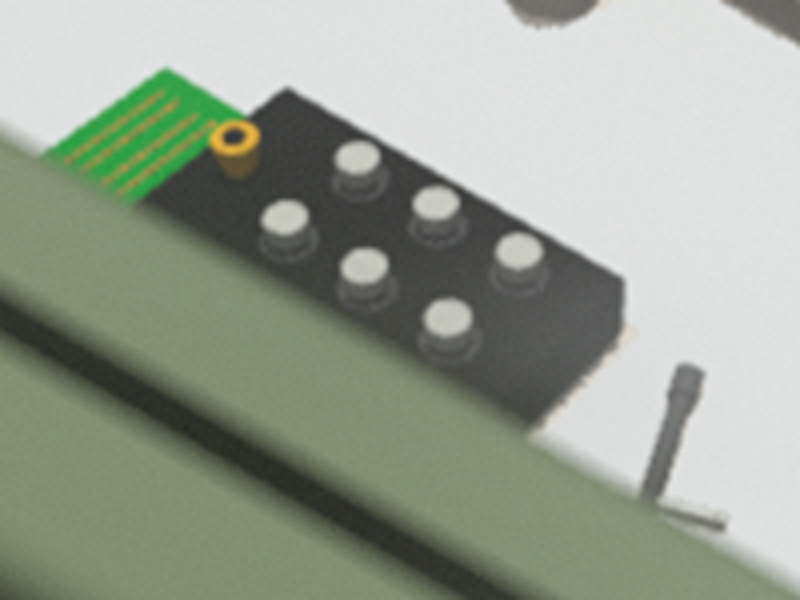

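View pics/top4z.png

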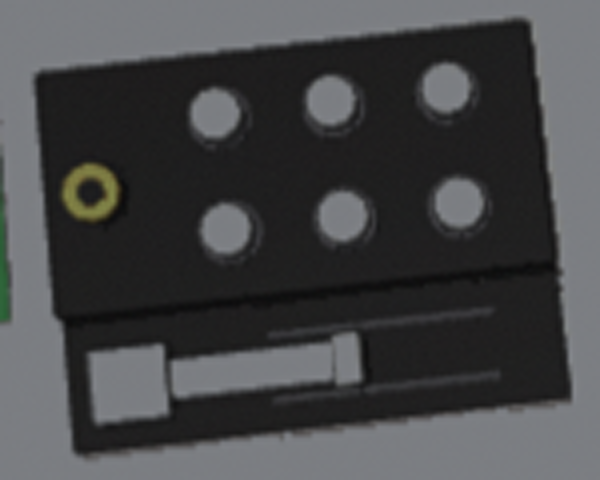

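View pics/top4.png

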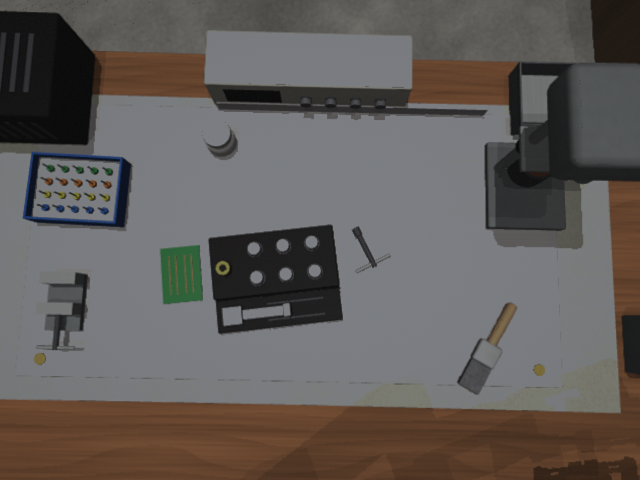

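The high head now sits on the line of its neighbours in both views: side (280.6,266.1) and top (285.1,273.5). The bolt enters the keeper, with the tab at top zoom (346,357). I'll quantify this.

```bash
python3 - <<'E'
from meas import *
S=load("side");T=load("top")
print(tri(ray(S,(280.64,266.12)),ray(T,(285.14,273.53))))
a=onz(T,(307.6,307.2),50);b=onz(T,(346.5/4-.4+200,357.5/4-.4+220),50);print(b,np.linalg.norm(b-a))
E
```

```text
(array([524.28295322,  10.77004871,  61.38271461]), [np.float64(0.574395334813771), np.float64(0.5743953348137133)])
[464.89338554   7.22091045  50.        ] 36.75380340870132
```

```bash
python3 -c "
from workcell import env; print(env.job_done())"
```

```text
the job is handed in; nothing more can be done
None
```

I pressed the high drill (front row, middle place) home, pushed the catch across to its stop, and handed the job in at about 12 s. `job_done` gives no verdict, so what follows is from my own checks.

- **Drill:** I pressed it down with the shut fingertips at about 4–6 N. It stopped hard with the tip at 62.0 mm, and I pressed to 12 N to confirm. Two-view measurement afterwards gave its top at 61.4 mm, against 61.1–61.5 mm for the neighbours.
- **Catch:** It slid at about 2 N and then met a firm stop at about 12 N. The top picture shows the tab moved by about 37 mm, with the bolt in the keeper. The catch may have started up to 8 mm across, which I did not measure, so the 0.036 m mark rests on the hard stop plus that measurement, good to about 1–2 mm. The side view of the catch was hidden by the arm in the last picture.
- **Order:** I pressed the drill before touching the catch. Its height could not be seen again until the end because the arm hid it, so before the push I relied on the hard stop.
- **Loose things:** The collet's position in the top picture is the same as at the start to within 0.1 pixel. By eye, the board, chuck key, jar and brush have not moved. The arm ended clear of everything.

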